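Clamp up and roll down a toe-kick tile strip

TASK

Make up the tiled toe-kick strip for the sink cabinet: free the red cam lever and lay all the tile sections, tiles up, in one straight row on the clamp board between the black lines, end to end from the end stop (any order, either way round), then slide the blue fence up so that no gaps remain and lock it with the lever. With the row locked, roll the palm roller along the row with steady, moderate pressure until every tile is pressed home on its backer, never pressing tiles with the fingers or leaning so hard that one cracks. Hang the roller back in its rest, leave the row clamped, and leave everything else on the worktop where it is.

Things in the scene. Friction and masses are not known exactly. Their poses are not given: they have to be found in the camera images.
- clampboard: Clamp board, fixed: brown panel, top 12 mm above the worktop. Origin: on the worktop under the row's centre line; +y runs along the row from the aluminium end stop to the blue fence, +x to the rail side. In this frame (mm): panel x -55..145, y -170..210; stop face at y -130, stop 16 high above the panel, 80 wide; black lines at x -31 and +31 bound the row; rail x 78..98, 18 high
- fence_face (a point): On the fence's face that presses on the row, mid-row, 9 mm above the panel. Fence arm 20 mm thick in y, x -40..70, top 16 mm above the panel: the roller can pass over it and over the stop. The face slides along clamp board y from +110 (fully back, 240 mm free to the stop) to -20 mm. Free it needs 5 N plus the drag of what it pushes; locked it holds over 20 N
- fence_knob (a point): Mid-height of the black upright knob on the fence arm, by which the fence is slid (pinch from above): 18 mm diameter, 50 mm to the rail side of the row's centre line, 10 mm beyond fence_face. The arm's top is 16 mm below this point, the knob's top 14 mm above
- lever (a joint): Red cam lever on the fence's carriage, turning level about an upright pivot: 0 = free, pointing along clamp board +x; grows anticlockwise from above to 1.45 = locked, pointing along +y. Starts locked, stays where left. Under 0.8 the fence is free; the cam bites from 1.0, passes centre at 1.36. About 7 N at the knob locks it, 4 N frees it
- lever_tip (a point): Middle of the round upright red knob at the lever's end: 18 mm diameter, 24 mm high (12 above and below). 66 mm from the pivot axis, which is at clamp board x = 112 mm and 20 mm beyond fence_face in y and moves with the fence. Lever bar 12 mm wide. The blue carriage's top lies 15 mm below this point
- roller: Palm roller, 0.5 kg: black drum 40 mm diameter, 52 mm wide. Origin: centre of the axle, x along it, z up. Aluminium plate 108 (x) x 50 (y) mm, underside 30 and top 36 mm above the axle; its ends hang in the rest. Pale wooden grip bar 64 (x) x 24 (y) mm, 36 to 82 mm above the axle: take it from above, fingers closing along y, tips just over the plate
- drum (a joint): Turning of the roller's drum on its axle (rad), 0 at the start, either sign, counts on without limit as it rolls
- rest_seat (a point): Where the roller's axle centre is when hung in its fixed dark steel rest, 34 mm above the worktop; roller x along this point's x, either way round. Rest: foot 150 x 85 mm, two cheeks 76 mm apart inside, 64 mm high, with end lips 8 mm high; the roller's plate lies on the cheeks between the lips, the drum hangs between the cheeks; play about 6 mm each way
- section1: Tile section (2 or 3 are present, absent ones read None): plywood backer 60 (x) x 72 (y) x 16 mm with two cream stone tiles on top, side by side along y. Origin: centre of the underside. Grip the backer across its 60 mm (the tiles are 5 mm in from those sides). Overall height 25 mm with tiles proud, 21 mm with tiles home
- section1_tile1 (a joint): How far tile 1 of section1 (50 x 33.5 x 5 mm, centre at section y -17.75 mm) is pressed down on its studs: 0 = 4 mm proud, 0.004 = home on the backer. Needs about 7 N; stays where pressed
- section1_tile2 (a joint): How far tile 2 of section1 (50 x 33.5 x 5 mm, centre at section y 17.75 mm) is pressed down on its studs: 0 = 4 mm proud, 0.004 = home on the backer. Needs about 7 N; stays where pressed
- section2: Tile section (2 or 3 are present, absent ones read None): plywood backer 60 (x) x 72 (y) x 16 mm with two cream stone tiles on top, side by side along y. Origin: centre of the underside. Grip the backer across its 60 mm (the tiles are 5 mm in from those sides). Overall height 25 mm with tiles proud, 21 mm with tiles home
- section2_tile1 (a joint): How far tile 1 of section2 (50 x 33.5 x 5 mm, centre at section y -17.75 mm) is pressed down on its studs: 0 = 4 mm proud, 0.004 = home on the backer. Needs about 7 N; stays where pressed
- section2_tile2 (a joint): How far tile 2 of section2 (50 x 33.5 x 5 mm, centre at section y 17.75 mm) is pressed down on its studs: 0 = 4 mm proud, 0.004 = home on the backer. Needs about 7 N; stays where pressed
- section3: Tile section (2 or 3 are present, absent ones read None): plywood backer 60 (x) x 72 (y) x 16 mm with two cream stone tiles on top, side by side along y. Origin: centre of the underside. Grip the backer across its 60 mm (the tiles are 5 mm in from those sides). Overall height 25 mm with tiles proud, 21 mm with tiles home
- section3_tile1 (a joint): How far tile 1 of section3 (50 x 33.5 x 5 mm, centre at section y -17.75 mm) is pressed down on its studs: 0 = 4 mm proud, 0.004 = home on the backer. Needs about 7 N; stays where pressed
- section3_tile2 (a joint): How far tile 2 of section3 (50 x 33.5 x 5 mm, centre at section y 17.75 mm) is pressed down on its studs: 0 = 4 mm proud, 0.004 = home on the backer. Needs about 7 N; stays where pressed
- soap: Bystander, leave alone: green washing-up bottle, 190 mm tall
- pad_box: Bystander, leave alone: yellow carton with red panels, 125 mm tall
- tape: Bystander, leave alone: yellow tape measure, 66 mm tall
- putty_knife: Bystander, leave alone: black-handled putty knife, 200 mm
- screwdriver: Bystander, leave alone: red-handled screwdriver, 190 mm
- mug: Bystander, leave alone: blue mug, 92 mm tall
- brush: Bystander, leave alone: hand brush, 190 mm

How it is judged:
On the way, in this order (a step that is already met when the one before it is completed fails the run):
1. all sections lie in a closed row on the clamp board, with the fence against it and the cam lever locked (x of section1 in the frame of clampboard between -0.007 and 0.007 m and z of section1 in the frame of clampboard between 0.009 and 0.016 m and angle between the y axis of each of section1, section2, section3 and the y axis of clampboard, either way round below 0.09 rad and angle between each of section1, section2, section3's own z axis and vertical below 0.08 rad and x of section2 in the frame of clampboard between -0.007 and 0.007 m and z of section2 in the frame of clampboard between 0.009 and 0.016 m and x of section3 in the frame of clampboard between -0.007 and 0.007 m and z of section3 in the frame of clampboard between 0.009 and 0.016 m and y of any of section1, section2, section3 in the frame of clampboard below -0.0905 m and horizontal distance between any of section1, section2, section3 and fence_face below 0.0405 m and (horizontal distance between section1 and section2 below 0.0755 m or horizontal distance between section1 and section3 below 0.0755 m) and (horizontal distance between section2 and section1 below 0.0755 m or horizontal distance between section2 and section3 below 0.0755 m) and (horizontal distance between section3 and section1 below 0.0755 m or horizontal distance between section3 and section2 below 0.0755 m) and value of joint lever above 1.3 rad), for 0.3 s.
2. with the row locked, all tiles are rolled home (the drum has turned by more than 3 rad) (value of joint lever above 1.3 rad and value of joint each of section1_tile1, section1_tile2, section2_tile1, section2_tile2, section3_tile1, section3_tile2 above 0.0025 m and (value of joint drum above 3 rad or value of joint drum below -3 rad)), for 0.2 s.
At the end, for the whole second after the job is handed in: All sections flat in the row: within 7 mm of the centre line, 5 degrees of square, gaps (also to stop and fence) under 3 mm; lever past 1.3 rad; every tile down at least 2.5 of 4 mm; roller hung upright in its rest, within 11 mm of its seat; all at rest (all of step 1 and value of joint each of section1_tile1, section1_tile2, section2_tile1, section2_tile2, section3_tile1, section3_tile2 above 0.0025 m and distance between roller and rest_seat below 0.0115 m and angle between roller's own z axis and vertical below 0.1 rad and linear speed of each of roller, section1, section2, section3 below 0.03 m/s); the robot touches nothing.
It fails at once if a finger presses on a tile with more than 3 N (contact force between the fingers and section1_tile1_c0 above 3 N or contact force between the fingers and section1_tile2_c0 above 3 N or contact force between the fingers and section2_tile1_c0 above 3 N or contact force between the fingers and section2_tile2_c0 above 3 N or contact force between the fingers and section3_tile1_c0 above 3 N or contact force between the fingers and section3_tile2_c0 above 3 N).
It fails at once if the roller is leaned on a section with more than 70 N, which cracks tiles (contact force between roller and section1 above 70 N or contact force between roller and section2 above 70 N or contact force between roller and section3 above 70 N).
It fails at once if a bystander is shifted more than 5 cm or knocked over (distance of any of soap, pad_box, tape, putty_knife, screwdriver, mug, brush from where it was at the start of the episode above 0.05 m or angle between any of soap, pad_box, tape, mug's own z axis and vertical above 0.6 rad).
Of section1, section2, section3 only 2 to 3 are there at a start; the rules pass over those that are not, and their reading is None.
At some moment in a run one of section1, section2, section3 may be knocked a few centimetres aside while the robot is not near it.
It also fails if it takes over 210 s, if anything falls off the work surface, if the arm or the gripper's body presses on something with over 40 N, if the wrist force passes 120 N, or if a joint passes its speed limit or range.

ROBOT

A 6-joint arm with a two-finger parallel gripper is mounted at the origin on the work surface. World frame = base frame: x ahead of the robot, y to its left, z up, the work surface at z = 0. Lengths are in m, angles in rad, forces in N, time in s.
With the tool pointing down it reaches from about 0.325 to 0.775 m from the base axis. Payload 5.5 kg.
Tool frame: the origin (TCP) lies at the centre of the arm's flange, where the gripper is bolted on; the fingertips stand 182 mm ahead of it and the grasp point (between the pads) lies 163 mm ahead of it; z points along the fingers, y is the line along which they close (so a half turn about z gives the same grasp; the last joint's range is limited). The gripper opens to 88 mm and grips with 3 to 60 N. Pads are 20 mm wide; open, the fingers measure 115 mm over their backs; the gripper's body (75 mm by 178 mm) begins 61 mm behind the grasp point.
Start: joints at [1.107, 0.091, 1.231, -0, 1.82, -0.057], TCP at [0.237, 0.551, 0.405] pointing down, gripper open.
Joint ranges: [-2.87, 2.87], [-0.86, 2.18], [0.17, 2.46], [-1.51, 4.65], [0.06, 2.69], [-2.65, 2.65]. Speed limits (rad/s): [2.57, 2.57, 3.01, 3.14, 3.14, 3.14].

INTERFACE

Orientations are given as a unit quaternion [w, x, y, z].
In Python, from bench import manip, gripper_open, close, eyes, order, finder gives the robot as it stands. Calls block until the motion is done:
- manip.move_to(position, orientation): joint-space move of the TCP to a pose.
- manip.move_l(position, speed=0.15, orientation=None): straight line of the TCP; orientation=None keeps the orientation; speed is the mean speed in m/s.
- manip.movej(angles): joint-space move.
- gripper_open() and close(): open the fingers fully, or close them until they stop; the grip force is fixed at half the most.
- manip.hold(seconds).
- manip.inverse_kinematics(position, orientation): joint angles nearest the present ones, or None.
- manip.state(): the state.
- eyes.get_image(name): name is "scene" or "top" or "wrist"; returns a dict with "frame" (480x640x3 uint8, blue, green, red), "depth" (480x640 float32, m along the optical axis (not along the pixel's ray), 0 where there is no reading), "camera_matrix" (3x3 intrinsics, pixels), "view" (4x4, takes a point from world to camera coordinates). Camera axes: x right, y up, looking along -z (the intrinsics and any distortion apply to the point x, -y, -z); pixel columns grow to the right and rows downward; lengths in m; the calibration is good to about 2 mm. A picture is of the moment at which its call begins.
A pose or a line that the arm cannot do raises manip.IKError and nothing moves.
- order.job_done(): hands the job in; it is judged then, once.
Trained networks look in a picture, given as the dict that the camera call returned (one of the last four; its "shot" number tells which), for a name from the list of things; names that differ only in an ending like _2 or _b are one class to them, and where a whole thing is asked for, a point or a joint stands for the part that bears it (a point fixed in the world has none). Each returns a list of dicts, best first, with "conf" (0 to 1); they miss things now and then, are a little off and sometimes report something else, mostly with a low value. They report only what shows in the picture. A call takes as long as a camera call.
- finder.regions_of(target, picture): "mask" (480x640 bool, what is visible of it) and "bbox" ([left, top, right, bottom] in pixels, round what is visible of it).
The state is a dict: "time": time; "joint_pos": joint angles; "dq": joint speeds; "joint_torque": joint torques, N m; "ee_pos": TCP position; "ee_rot": TCP orientation; "ft_force": force on the tool from outside, world axes, zero at the start; "moment": the same for the moment, N m; "finger_gap": finger opening in m; "finger_force": force on a finger pad.
Only numpy, scipy, OpenCV 4.12 (cv2) and the standard library are available. Lean on these libraries where they do the work, as an engineer would, in place of code of your own. Each camera call takes 0.05 s, during which the arm holds its last target. There are 200 camera calls.

## Working session

There is one attempt and no reset: what is moved stays moved. The work goes in short steps, each a Python script; the robot and the scene stay as the last script left them, time stands still between calls to the robot, and variables do not carry over. Pictures are saved under pics/ and viewed, at most 14 in all, crops included, and the job is handed in when it is done.

```bash
ls; mkdir -p pics; cat > h.py <<'E'
import numpy as np, cv2
from bench import manip, gripper_open, close, eyes, order, finder
def cloud(p):
    """world xyz for every pixel"""
    d=p["depth"]; K=np.array(p["camera_matrix"]); V=np.array(p["view"])
    v,u=np.mgrid[:480,:640]
    x=(u-K[0,2])/K[0,0]*d; y=(v-K[1,2])/K[1,1]*d
    c=np.stack([x,-y,-d,np.ones_like(d)],-1)
    w=(c@np.linalg.inv(V).T)[...,:3]
    w[d<=0]=np.nan
    return w
E
python3 - <<'E'
from h import *
for n in ["scene","top"]:
    p=eyes.get_image(n); cv2.imwrite(f"pics/{n}0.png",p["frame"])
    print(n,p["view"],p["camera_matrix"],p.keys())
    W=cloud(p)
    for t in ["clampboard","fence_face","fence_knob","lever","lever_tip","roller","rest_seat","section1","soap","pad_box","tape","putty_knife","screwdriver","mug","brush"]:
        for r in finder.regions_of(t,p):
            m=r["mask"]; print(t,round(r["conf"],2),r["bbox"],m.sum(),np.nanmedian(W[m],0).round(3),np.nanpercentile(W[m][:,2],98).round(3))
print(manip.state())
E
```

```text
bench.py
pics
scene [[-0.27411844  0.96152257  0.01826005  0.16130455]
 [-0.76166007 -0.22865403  0.60629306  0.4398585 ]
 [ 0.5871397   0.15228816  0.79503163 -1.72693616]
 [ 0.          0.          0.          1.        ]] [[481.85518025   0.         328.31805878]
 [  0.         481.85518025 243.01756366]
 [  0.           0.           1.        ]] dict_keys(['frame', 'depth', 'camera_matrix', 'view', 'shot'])
clampboard 0.96 [265.6, 196.1, 408.4, 271.3] 7041 [0.543 0.018 0.011] 0.055
fence_face 0.64 [330.7, 204.4, 365.7, 254.1] 722 [0.592 0.033 0.041] 0.066
fence_knob 0.68 [327.9, 206.4, 367.4, 256.1] 805 [0.592 0.032 0.041] 0.068
lever 0.69 [337.8, 238.7, 369.3, 246.6] 187 [0.601 0.065 0.056] 0.07
lever 0.54 [207.1, 211.4, 237.8, 234.0] 496 [ 0.607 -0.316  0.02 ] 0.027
lever_tip 0.77 [340.2, 236.5, 368.0, 250.2] 196 [0.6   0.068 0.056] 0.07
roller 0.93 [442.4, 197.6, 461.9, 231.9] 539 [0.457 0.317 0.07 ] 0.117
rest_seat 0.63 [429.3, 204.1, 465.2, 251.3] 880 [0.483 0.316 0.012] 0.068
section1 0.9 [233.7, 173.4, 259.2, 197.9] 434 [ 0.451 -0.303  0.02 ] 0.026
section1 0.88 [428.1, 25
[... 3406 characters left out ...]
nt_pos': array([ 1.10728778e+00,  9.11107661e-02,  1.23070469e+00,  6.67954716e-07,
        1.81982619e+00, -5.66782972e-02]), 'dq': array([-8.47893068e-06,  3.46562805e-04,  1.28510982e-03, -2.52979734e-04,
        8.70295653e-04,  1.48954912e-04]), 'joint_torque': array([-2.21971092e-06, -4.46177387e+01, -4.06499577e+01,  6.98147714e-02,
        1.93748076e-02,  4.19834373e-05]), 'ee_pos': array([0.23741543, 0.55104369, 0.40462212]), 'ee_rot': array([-6.61194670e-06,  2.02015134e-01,  9.79382400e-01, -2.35869803e-05]), 'ft_force': array([-0.52240741, -0.25303567, -0.86596527]), 'moment': array([-0.00745674, -0.02040493, -0.01615425]), 'finger_force': 0.0, 'finger_gap': 0.08829419456613068}
```

View pics/top0.png

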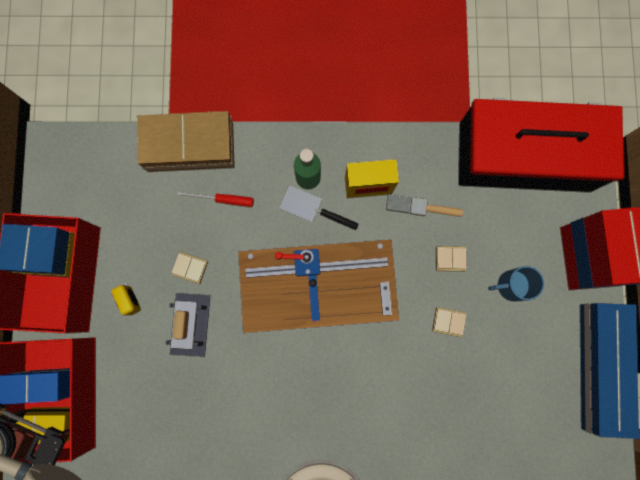

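View pics/scene0.png

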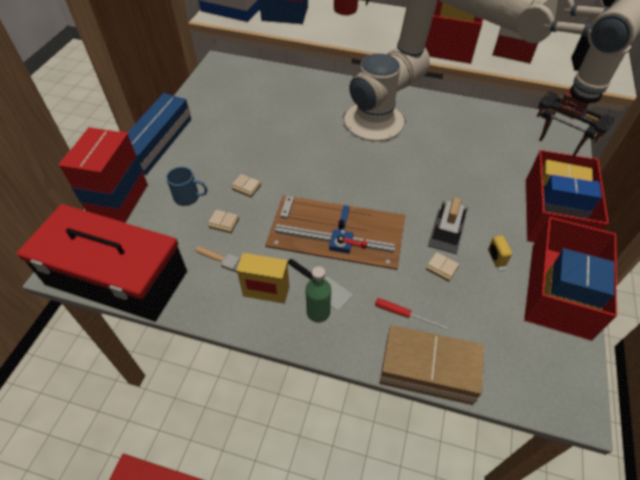

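```bash
cat >> h.py <<'E'
from scipy.spatial.transform import Rotation as Ro
def down(a):
    "tool down, finger closing line along world angle a"
    c,s=np.cos(a),np.sin(a)
    q=Ro.from_matrix(np.array([[-s,c,0],[c,s,0],[0,0,-1.]])).as_quat()
    return [q[3],q[0],q[1],q[2]]
def pick_yaw(p,a):
    "of a and a+pi, the one with the smaller last joint"
    best=None
    for b in (a,a+np.pi):
        q=manip.inverse_kinematics(p,down(b))
        if q is not None and (best is None or abs(q[5])<abs(best[1])): best=(b,q[5])
    return best[0]
def go(p,a): 
    a=pick_yaw(p,a); manip.move_to(list(p),down(a)); return a
def rect(W,m,zlo,zhi):
    "min-area rect (m) of masked points in a height band"
    P=W[m]; P=P[(P[:,2]>zlo)&(P[:,2]<zhi)]
    (c,s,a)=cv2.minAreaRect((P[:,:2]*1000).astype(np.float32))
    return np.array(c)/1000,np.array(s)/1000,np.radians(a),np.median(P[:,2])
E
python3 - <<'E'
from h import *
for n in ["scene","top"]:
    p=eyes.get_image(n); W=cloud(p)
    for r in finder.regions_of("section1",p):
        if r["conf"]>.5: print(n,rect(W,r["mask"],.018,.04))
for k,(x,y) in enumerate([(.54,.04),(.54,-.1),(.5,-.3),(.48,.3)]):
    go((x-.0,y,.42),0)
    p=eyes.get_image("wrist"); np.savez(f"w{k}.npz",**{a:p[a] for a in p}); W=cloud(p)
    cv2.imwrite(f"pics/w{k}.png",p["frame"])
    print(k,manip.state()["ee_pos"],np.linalg.inv(p["view"])[:3,3],p["camera_matrix"][0][0],W[240,320],W[10,10],W[470,630])
    for t in ["section1","lever_tip","rest_seat","roller"]:
        for r in finder.regions_of(t,p):
            if r["conf"]>.5: print(t,r["conf"],r["bbox"],np.nanmedian(W[r["mask"]],0), rect(W,r["mask"],.018,.04) if t[0]=="s" else "")
E
```

```text
scene (array([ 0.44403284, -0.30935095]), array([0.07012132, 0.05159459]), np.float64(1.3127164429322062), np.float64(0.021580273553691187))
scene (array([ 0.59828925, -0.3188609 ]), array([0.07055911, 0.05299099]), np.float64(1.5577759990674447), np.float64(0.022020940643817877))
scene (array([0.57720905, 0.32267917]), array([0.06803149, 0.05545   ]), np.float64(1.2475526194834934), np.float64(0.023191163613936694))
scene (array([ 0.5982254 , -0.30264612]), array([0.03800206, 0.05355474]), np.float64(1.553904694948851), np.float64(0.02201398370333396))
top (array([0.56898218, 0.32073669]), array([0.07236887, 0.05729435]), np.float64(1.238897345940736), np.float64(0.023688162532825574))
top (array([ 0.59048022, -0.31987167]), array([0.0694749 , 0.05676978]), np.float64(1.5667756193391496), np.float64(0.0230966865620158))
0 [0.53997328 0.04085137 0.41997843] [0.5396217  0.11681118 0.40019481] 421.9184533237103 [0.5369663  0.01872098 0.05829776] [ 2.72563126e-01  2.05527796e-01 -4.38273956e-05] [0.59120394 0.06024039 0.3428586 ]
section1 0.92 [212.8, 467.7, 270.3, 476.0] [ 0.43927621 -
[... 1717 characters left out ...]
.float64(0.025167164866032377))
3 [0.48050455 0.29921612 0.41997749] [0.48035363 0.37526068 0.40015273] 421.9184533237103 [0.47759206 0.28093373 0.0720105 ] [ 2.13716332e-01  4.64477908e-01 -1.63185551e-05] [0.53199637 0.31828166 0.34262038]
section1 0.75 [376.6, 132.3, 469.3, 225.6] [0.5672998  0.32341308 0.0247438 ] (array([0.57029352, 0.32060059]), array([0.06900002, 0.05573707]), np.float64(1.2450039743202876), np.float64(0.025025498395776558))
lever_tip 0.72 [419.5, 425.0, 455.5, 480.0] [0.59071775 0.04935046 0.05865068] 
rest_seat 0.75 [190.6, 129.8, 358.7, 246.5] [0.4509121  0.34341645 0.00632215] 
roller 0.8 [197.2, 156.0, 333.3, 231.6] [0.43668605 0.32403716 0.07096105]
  return _methods._mean(a, axis=axis, dtype=dtype,
  ret = ret.dtype.type(ret / rcount)
```

```bash
python3 -c "
import cv2,numpy as np
a=[cv2.imread(f'pics/w{k}.png') for k in (0,1,2,3)]
m=np.vstack([np.hstack(a[:2]),np.hstack(a[2:])])
cv2.imwrite('pics/m.png',cv2.resize(m,(800,600),interpolation=cv2.INTER_AREA))"
```

```text
(no output)
```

View pics/m.png

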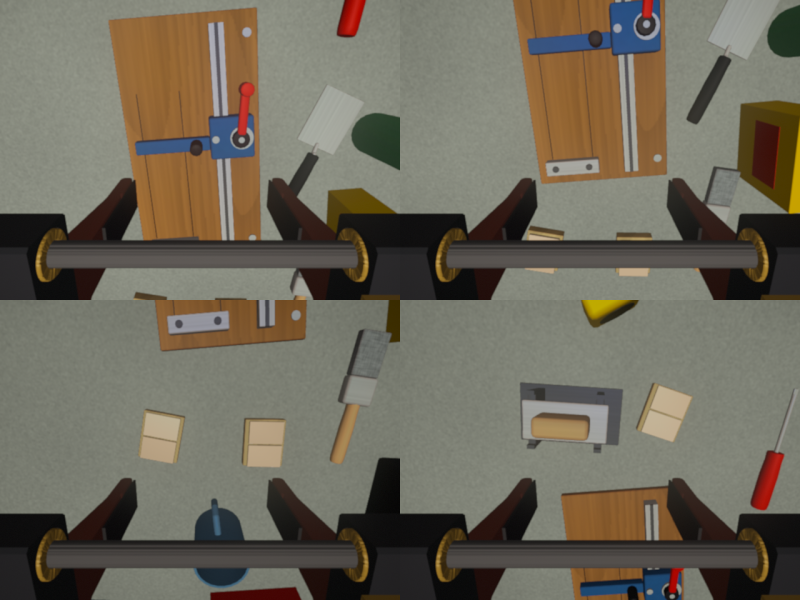

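```bash
python3 - <<'E'
from h import *
L=[np.load(f"w{k}.npz") for k in range(4)]
Ws=[cloud(p) for p in L]; F=[p["frame"].astype(int) for p in L]
pts=[]
for k in (0,1):
    W,f=Ws[k],F[k]; 
    m=(f[...,2]-f[...,0]>35)&(W[...,2]>.007)&(W[...,2]<.016)&(W[...,1]>-.17)&(abs(W[...,1])<.3)&(W[...,0]>.4)&(W[...,0]<.7)
    m=cv2.morphologyEx(m.astype(np.uint8),cv2.MORPH_OPEN,np.ones((5,5)))>0
    pts.append(W[m]); print(k,m.sum(),np.median(W[m][:,2]),W[m].min(0),W[m].max(0))
P=np.vstack(pts); r=cv2.minAreaRect((P[:,:2]*1000).astype(np.float32)); print("board",r,cv2.boxPoints(r))
W,f=Ws[3],F[3]
reg=(abs(W[...,0]-.45)<.12)&(abs(W[...,1]-.32)<.12)&(W[...,0]<.53)
def R(m,n): 
    P=W[m]; print(n,len(P),cv2.minAreaRect((P[:,:2]*1000).astype(np.float32)),np.median(P[:,2]))
R(reg&(W[...,2]>.108),"grip"); R(reg&(W[...,2]>.062)&(W[...,2]<.0735)&(f.sum(-1)>330),"plate")
R(reg&(W[...,2]>.002)&(W[...,2]<.02),"foot")
W,f=Ws[0],F[0]
R((f[...,2]-f[...,1]>90)&(W[...,2]>.062)&(W[...,2]<.08)&(W[...,1]<.1),"red>62")
b=np.array([.555,.04])
R((f.max(-1)<75)&(W[...,2]>.054)&(W[...,2]<.062)&(np.hypot(W[...,0]-.56,W[...,1]-.02)<.05),"knobtop")
R((f[...,0]-f[...,2]>40)&(W[...,2]>.024)&(W[...,2]<.033),"arm")
R((f[...,0]-f[...,2]>40)&(W[...,2]>.035)&(W[...,2]<.06),"carr")
E
```

```text
0 60940 0.012155530558868533 [ 0.41370853 -0.15394802  0.00805834] [0.63854733 0.20125393 0.01564952]
1 43892 0.01209413071782564 [ 0.4224687  -0.16988267  0.00822904] [0.64039    0.07032623 0.01588864]
board ((526.6508178710938, 8.86865234375), (200.57896423339844, 373.351806640625), 4.428328037261963) [[ 412.2471   187.24373]
 [ 441.07437 -184.99352]
 [ 641.05457 -169.50642]
 [ 612.2273   202.73082]]
grip 63533 ((465.235107421875, 309.8962707519531), (46.857852935791016, 129.52633666992188), 89.74945831298828) 0.3337989155494212
plate 4617 ((432.6206359863281, 311.60614013671875), (61.448097229003906, 107.88331604003906), 86.76609802246094) 0.0700945995122218
foot 5645 ((430.21649169921875, 320.12347412109375), (239.68917846679688, 199.4462890625), 89.96345520019531) 0.006044962846084301
red>62 222 ((594.788818359375, 95.35908508300781), (9.243953704833984, 16.212230682373047), 89.99007415771484) 0.07067819236540007
knobtop 661 ((562.56396484375, 27.876750946044922), (80.98324584960938, 21.264942169189453), 11.107200622558594) 0.05796954079138067
arm 1989 ((496.5816345214844, 16.02318572998047), (108.780029296875, 18.980484008789062), 4.463537216186523) 0.028152744575792754
carr 2909 ((566.5385131835938, 31.36278533935547), (89.54534912109375, 58.46749496459961), 4.193758010864258) 0.044080664995919616
```

```bash
cat >> h.py <<'E'
B0=np.array([.4836,-.0179]); BA=np.radians(4.43)
ex=np.array([np.cos(BA),np.sin(BA)]); ey=np.array([-ex[1],ex[0]])
def bw(x,y): return B0+x/1000*ex+y/1000*ey       # board mm -> world xy
def wb(p): d=(np.asarray(p)[:2]-B0)*1000; return np.array([d@ex,d@ey])
def P(xy,gz): return [float(xy[0]),float(xy[1]),gz+.163] # TCP for a grasp point height
def tip(th,face): return bw(112+66*np.cos(th),face+20+66*np.sin(th))
def swing(t0,t1,face,z=.067):
    a=BA+t0+np.pi/2; t=tip(t0,face)
    qs=[]
    best=None
    for k in (0,np.pi,-np.pi):
        q0=manip.inverse_kinematics(P(t,z+.08),down(a+k)); q1=manip.inverse_kinematics(P(tip(t1,face),z),down(BA+t1+np.pi/2+k))
        if q0 is None or q1 is None: continue
        m=max(abs(q0[5]),abs(q1[5])); 
        if abs(q0[5]-q1[5])<2 and (best is None or m<best[1]): best=(k,m)
    k=best[0]; print("swing yaw",best)
    manip.move_to(P(t,z+.08),down(a+k)); manip.move_l(P(t,z),.1); close()
    print("gap",manip.state()["finger_gap"])
    for th in np.linspace(t0,t1,int(abs(t1-t0)/.12)+2)[1:]:
        manip.move_l(P(tip(th,face),z),.1,down(BA+th+np.pi/2+k))
    print("ft",manip.state()["ft_force"].round(1),manip.state()["joint_pos"][5])
    gripper_open(); manip.move_l(P(tip(t1,face),z+.09),.2)
E
python3 - <<'E'
from h import *
p=np.load("w3.npz"); W=cloud(p); f=p["frame"].astype(int)
def R(m,n):
    m=cv2.morphologyEx(m.astype(np.uint8),cv2.MORPH_OPEN,np.ones((3,3)))>0
    Q=W[m]; r=cv2.minAreaRect((Q[:,:2]*1000).astype(np.float32)); print(n,len(Q),r,np.median(Q[:,2]))
reg=(abs(W[...,0]-.435)<.09)&(abs(W[...,1]-.315)<.07)
R(reg&(W[...,2]>.108)&(W[...,2]<.125),"grip")
R(reg&(W[...,2]>.067)&(W[...,2]<.0735)&(f.min(-1)>110),"plate")
R(reg&(W[...,2]>.002)&(W[...,2]<.012)&(f.max(-1)<110),"foot")
print(manip.state()["time"])
swing(1.45,.35,22.8)
print(manip.state()["time"])
p=eyes.get_image("top"); cv2.imwrite("pics/a1.png",cv2.resize(p["frame"][220:350,220:420],(800,520)))
E
```

```text
grip 3114 ((432.76617431640625, 317.31488037109375), (24.340843200683594, 64.0106430053711), 86.26881408691406) 0.11571719304767045
plate 4410 ((432.74005126953125, 316.94189453125), (49.780155181884766, 107.8172378540039), 86.17398071289062) 0.0701014055377995
foot 4838 ((432.8028869628906, 317.37420654296875), (84.9403076171875, 149.70663452148438), 86.1344985961914) 0.006105754934416341
8.5333
swing yaw (3.141592653589793, np.float64(1.1844767307304647))
gap 0.0175035589341128
ft [ 4.8  1.8 -1. ] 1.1805425461714798
15.9083
```

View pics/a1.png

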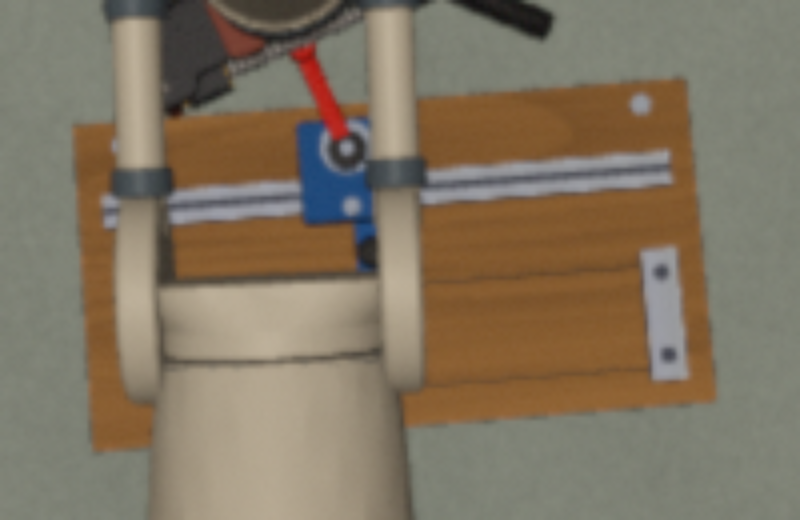

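```bash
cat >> h.py <<'E'
def locate(xy):
    "wrist look at a section near xy -> centre, angle of its short (grip) axis"
    manip.move_to([xy[0],xy[1]+.02,.40],down(0)) if manip.inverse_kinematics([xy[0],xy[1]+.02,.40],down(0)) is not None else go((xy[0],xy[1]+.02,.40),0)
    p=eyes.get_image("wrist"); W=cloud(p); c=[]
    for r in finder.regions_of("section1",p):
        if r["conf"]>.4:
            q=rect(W,r["mask"],.018,.05)
            if abs(q[1].max()-.07)<.008 and abs(q[1].min()-.0545)<.008: c.append((np.hypot(*(q[0]-xy)),q))
    if not c: raise SystemExit("section not found")
    q=min(c,key=lambda t:t[0])[1]
    a=q[2] if q[1][0]<q[1][1] else q[2]+np.pi/2
    a=(a+np.pi/2)%np.pi-np.pi/2
    print("section",q[0].round(4),q[1].round(4),"grip axis deg",np.degrees(a).round(1),"z",q[3].round(4))
    return q[0],a
def transfer(xy,by):
    c,a=locate(np.array(xy))
    a=go(P(c,.12),a); manip.move_l(P(c,.022),.15); close()
    g=manip.state()["finger_gap"]; print("gap",g)
    manip.move_l(P(c,.13),.2)
    if abs(g-.06)>.004: raise SystemExit("bad grasp")
    t=bw(0,by); go(P(t,.13),BA); manip.move_l(P(t,.0355),.12); gripper_open(); manip.move_l(P(t,.13),.2)
    print("t",manip.state()["time"])
E
python3 - <<'E'
from h import *
k=bw(50,32.8); go(P(k,.12),BA+np.pi/2); manip.move_l(P(k,.051),.12); close(); print(manip.state()["finger_gap"])
e=bw(50,117); manip.move_l(P(e,.051),.08); print(manip.state()["ft_force"].round(1)); gripper_open(); manip.move_l(P(e,.12),.2)
transfer((.592,-.32),-91)
p=eyes.get_image("top"); cv2.imwrite("pics/a2.png",cv2.resize(p["frame"][220:350,220:480],(800,400)))
E
```

```text
0.017359188796693195
[-1.9 -1.9 -0.8]
section [ 0.5963 -0.3368] [0.0699 0.0544] grip axis deg -0.2 z 0.0252
gap 0.05975249013758103
t 28.95
```

View pics/a2.png

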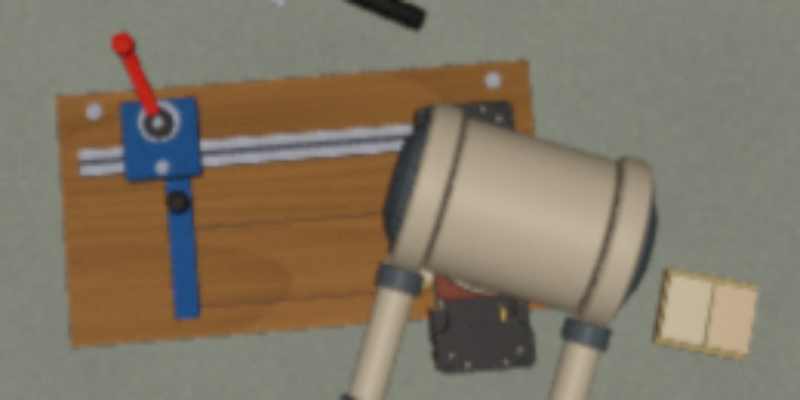

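```bash
cat >> h.py <<'E'
def row(name=None,ty=-.02):
    t=bw(0,ty*1000); go((t[0],t[1],.40),BA)
    p=eyes.get_image("wrist"); W=cloud(p)
    if name: cv2.imwrite(name,p["frame"])
    for r in finder.regions_of("section1",p):
        if r["conf"]>.3:
            q=rect(W,r["mask"],.028,.05); print(round(r["conf"],2),wb(q[0]).round(1),(q[1]*1000).round(1),np.degrees(q[2]-BA).round(1))
    return p,W
E
python3 - <<'E'
from h import *
transfer((.4387,-.3125),-15)
row("pics/r1.png",-70/1000)
E
```

```text
section [ 0.4395 -0.3129] [0.07   0.0541] grip axis deg -12.0 z 0.0251
gap 0.059865786345431576
t 35.8667
0.92 [ -0.7 -91.1] [59.4 71.6] 0.1
0.84 [ -0.7 -15.1] [59.8 70.5] -0.0
```

View pics/r1.png

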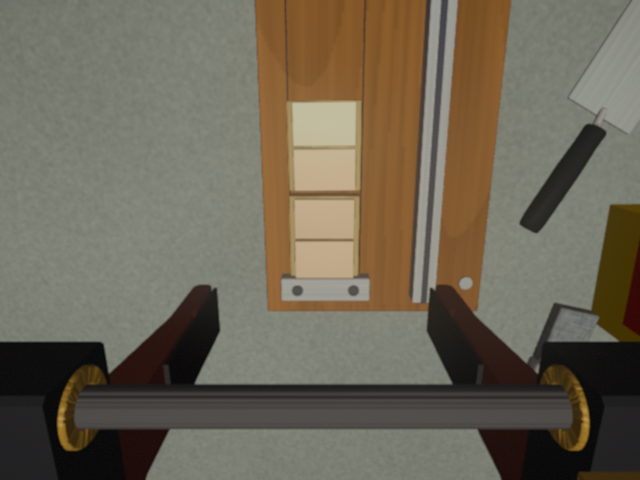

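```bash
python3 - <<'E'
from h import *
transfer((.5703,.3206),61)
k=bw(50,117); go(P(k,.12),BA+np.pi/2); manip.move_l(P(k,.051),.12); close()
s=manip.state(); f0=s["ft_force"]; print(s["finger_gap"])
manip.move_l(P(bw(50,98.5),.051),.06)
y=98.5
while y>91:
    f=(manip.state()["ft_force"]-f0)[:2]@ey
    print(y,f.round(1),wb(manip.state()["ee_pos"]).round(1))
    if f>16: break
    y-=.5; manip.move_l(P(bw(50,y),.051),.03)
gripper_open(); manip.move_l(P(bw(50,y),.12),.2); print(manip.state()["time"])
row("pics/r2.png",.03)
E
```

```text
section [0.571  0.3205] [0.0696 0.0567] grip axis deg -18.1 z 0.0251
gap 0.05945618714592781
t 44.1167
0.01740909337202294
98.5 2.2 [50.  98.6]
98.0 5.8 [50.  98.5]
97.5 5.9 [50.  98.1]
97.0 6.3 [50.  97.7]
96.5 6.2 [50.  97.2]
96.0 6.7 [50.  96.7]
95.5 8.2 [50.  96.5]
95.0 10.0 [50.  96.3]
94.5 10.9 [50.  96.2]
94.0 14.3 [50. 96.]
93.5 14.9 [50.  95.8]
93.0 16.6 [50.  95.7]
52.0917
0.98 [ -0.6 -95.1] [59.4 80. ] -0.0
0.79 [-0.3 50.5] [59.5 70.5] 0.1
0.66 [ -0.9 -22.8] [59.4 74.2] -0.2
```

View pics/r2.png

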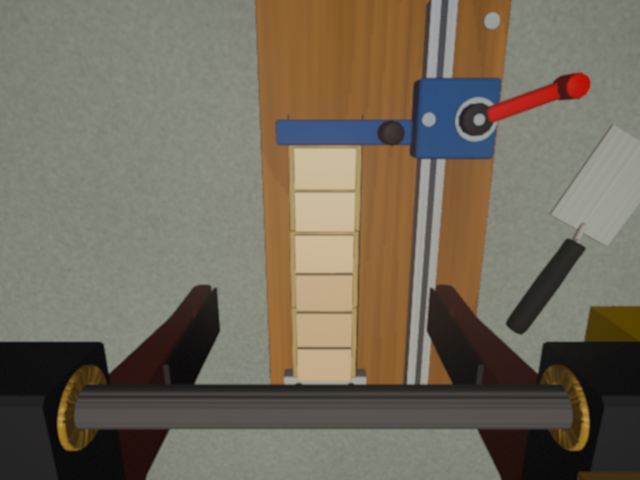

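```bash
python3 - <<'E'
from h import *
swing(.35,1.47,86)
p,W=row("pics/r3.png",.08)
f=p["frame"].astype(int)
m=(f[...,2]-f[...,1]>80)&(W[...,2]>.062)&(W[...,2]<.08)
m=cv2.morphologyEx(m.astype(np.uint8),cv2.MORPH_OPEN,np.ones((3,3)))>0
c=wb(W[m].mean(0)); print("tip",c,"angle",np.arctan2(c[1]-106,c[0]-112),manip.state()["time"])
E
```

```text
swing yaw (3.141592653589793, np.float64(1.280851203679937))
gap 0.017485197494810027
ft [ 7.8  3.2 -3.8] 0.2421434178383141
0.86 [ -0.7 -70. ] [59.3 32.7] -0.5
0.82 [-0.4 50.9] [59.1 71.3] 0.1
0.75 [-480.8   55.2] [0. 0.] -4.4
0.68 [ -0.8 -22.4] [59.5 78.6] -0.1
tip [119.18515748 171.60940105] angle 1.4617168715311362 61.95
  return _methods._mean(a, axis=axis, dtype=dtype,
  ret = ret.dtype.type(ret / rcount)
```

View pics/r3.png

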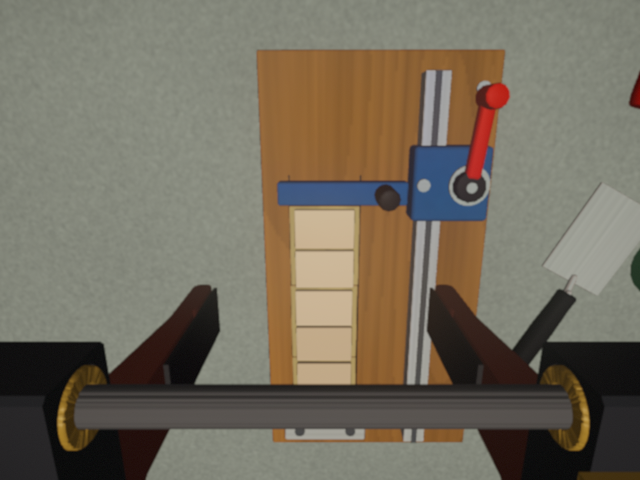

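```bash
cat > roll.py <<'E'
from h import *
R0=np.array([.4328,.3172]); RA=np.radians(86.2); OFF=.057
go(P(R0,.20),RA); manip.move_l(P(R0,.034+OFF),.12); close(); print("gap",manip.state()["finger_gap"])
manip.move_l(P(R0,.20),.12); manip.hold(.3)
t=bw(0,-112); a=go(P(t,.20),BA+np.pi/2); manip.move_l(P(t,.075+OFF),.15); manip.hold(.3)
f0=manip.state()["ft_force"]; print("base",f0.round(1))
def F(): return (manip.state()["ft_force"]-f0)[2]*(1)
z=.0605
sg=1
while z>.045:
    manip.move_l(P(t,z+OFF),.03); f=F()
    print(round(z*1e3,1),f.round(1),((manip.state()["ee_pos"][2]-.163-OFF)*1e3).round(1),end=" | ")
    if abs(f)>22: break
    z-=.0008
print()
FT=26
for y in np.arange(-112,72.1,3):
    manip.move_l(P(bw(0,y),z+OFF),.04); f=abs(F()); s=manip.state()["ee_pos"]
    z+=np.clip((f-FT)*.00007,-.0008,.0012)
    print(f"{y:.0f}:{f:.0f}N {(s[2]-.163-OFF)*1e3:.1f}",end=" ")
    if f>50: print("HIGH"); break
print("\n",manip.state()["finger_gap"],manip.state()["time"])
E
python3 roll.py
```

```text
gap 0.02421980627376578
base [-0.3  0.2 -4.9]
60.5 -0.2 60.4 | 59.7 0.9 59.9 | 58.9 -0.8 58.8 | 58.1 0.2 58.0 | 57.3 -0.1 57.2 | 56.5 3.2 56.9 | 55.7 6.3 56.5 | 54.9 6.4 55.2 | 54.1 7.1 54.1 | 53.3 5.8 53.2 | 52.5 9.0 52.8 | 51.7 12.8 52.8 | 50.9 16.3 52.7 | 50.1 19.3 52.7 | 49.3 21.8 52.7 | 48.5 23.7 52.6 | 
-112:24N 52.5 -109:25N 52.6 -106:26N 52.5 -103:24N 52.5 -100:24N 52.6 -97:25N 52.5 -94:27N 52.5 -91:26N 52.4 -88:25N 52.5 -85:28N 52.5 -82:26N 52.5 -79:26N 52.5 -76:26N 52.5 -73:27N 52.5 -70:27N 52.5 -67:27N 52.5 -64:25N 52.5 -61:25N 52.5 -58:26N 52.5 -55:26N 52.4 -52:26N 52.4 -49:26N 52.5 -46:27N 52.5 -43:27N 52.5 -40:26N 52.5 -37:27N 52.6 -34:26N 52.5 -31:26N 52.6 -28:26N 52.6 -25:26N 52.5 -22:26N 52.5 -19:26N 52.5 -16:26N 52.5 -13:26N 52.5 -10:27N 52.5 -7:26N 52.5 -4:27N 52.5 -1:27N 52.6 2:25N 52.5 5:25N 52.5 8:25N 52.6 11:26N 52.5 14:26N 52.4 17:25N 52.4 20:27N 52.4 23:26N 52.5 26:26N 52.5 29:26N 52.5 32:26N 52.5 35:26N 52.5 38:27N 52.5 41:25N 52.5 44:27N 52.6 47:26N 52.5 50:26N 52.5 53:26N 52.5 56:25N 52.5 59:26N 52.5 62:26N 52.5 65:26N 52.5 68:27N 52.6 71:25N 52.5 
 0.02389601096195947 89.0
```

```bash
python3 - <<'E'
from h import *
R0=np.array([.4328,.3172]); RA=np.radians(86.2); OFF=.057
s=manip.state()["ee_pos"]; manip.move_l([s[0],s[1],s[2]+.1],.1)
go(P(R0,.20),RA); manip.hold(.2); f0=manip.state()["ft_force"][2]
manip.move_l(P(R0,.045+OFF),.12); print((manip.state()["ft_force"][2]-f0).round(1))
manip.move_l(P(R0,.0345+OFF),.04); print((manip.state()["ft_force"][2]-f0).round(1))
gripper_open(); manip.move_l(P(R0,.20),.15)
go((.45,.26,.42),0)
p=eyes.get_image("wrist"); W=cloud(p); f=p["frame"]; cv2.imwrite("pics/e1.png",f)
reg=(abs(W[...,0]-.435)<.09)&(abs(W[...,1]-.315)<.07)
for n,m in (("grip",reg&(W[...,2]>.108)&(W[...,2]<.125)),("plate",reg&(W[...,2]>.067)&(W[...,2]<.0735)&(f.min(-1)>110))):
    Q=W[m]; print(n,cv2.minAreaRect((Q[:,:2]*1000).astype(np.float32)),np.median(Q[:,2]))
for ty in (.05,-.09):
    p,W=row(f"pics/e{ty}.png",ty)
    for y in (-111.75,-76.25,-39.75,-4.25,32.25,67.75):
        d=np.hypot(*(W[...,:2]-bw(0,y)).transpose(2,0,1))
        print(y,np.nanmedian(W[(d<.010)][:,2]).round(4),end="; ")
    print()
print(manip.state()["time"])
a=[cv2.imread(f"pics/e{k}.png") for k in (1,.05,-.09)]
cv2.imwrite("pics/em.png",cv2.resize(np.hstack(a),(800,200),interpolation=cv2.INTER_AREA))
E
```

```text
0.5
1.3
grip ((432.8114013671875, 316.38623046875), (24.075441360473633, 63.98004913330078), 86.19571685791016) 0.11569694995862795
plate ((433.078857421875, 316.1291198730469), (49.75263214111328, 107.45252990722656), 86.20789337158203) 0.07004973746021537
0.73 [ -1.1 -87.5] [59.  59.9] 0.0
0.72 [ -0.8 -20.3] [59.4 75. ] -0.0
0.71 [-0.4 50.9] [59.4 70.5] 0.0
-111.75 0.0332; -76.25 0.0333; -39.75 0.0332; -4.25 0.0331; 32.25 0.0331; 67.75 0.3157; 
0.65 [ -0.6 -93.5] [59.5 70.8] -0.0
0.57 [-0.2 42.5] [59.5 58.1] 0.2
-111.75 0.0331; -76.25 0.0338; -39.75 0.0331; -4.25 0.0331; 32.25 0.033; 67.75 0.0329; 
98.875
```

View pics/em.png

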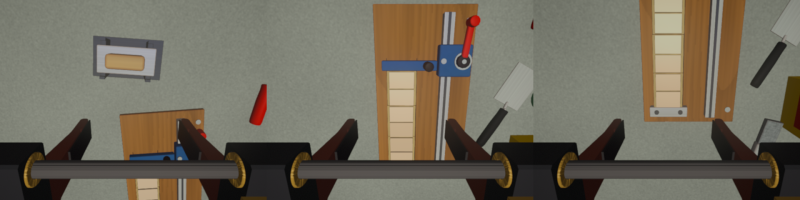

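All six tiles read home (33 mm), the row is closed and locked, and the roller hangs in its rest.

```bash
python3 -c "
from h import *
print(order.job_done())"
```

```text
the job is handed in; nothing more can be done
None
```

I handed the job in at about 99 s robot time (no verdict returned): all three sections are closed and locked on the board, all six tiles measure pressed home, and the roller is back in its rest.

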